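Plug the climate loggers into the cellar's base station

ROBOT

A 6-joint arm with a two-finger parallel gripper is mounted at the origin on a cart in front of the work surface, level with it; the furniture and walls round the work are solid. World frame = base frame: x ahead of the robot, y to its left, z up, the work surface at z = 0. Lengths are in mm, angles in rad, forces in N, time in s.
With the tool pointing down it reaches from about 325 to 1000 mm from the base axis. Payload 5.1 kg.
Tool frame: the origin (TCP) lies at the very end of the fingers, on their centre line; the grasp point (between the pads) lies 19 mm behind it; z points along the fingers, y is the line along which they close (so a half turn about z gives the same grasp; the last joint's range is limited). The gripper opens to 85 mm and grips with 20 to 120 N. Pads are 22 mm wide; open, the fingers measure 114 mm over their backs; the gripper's body (76 mm by 85 mm) begins 54 mm behind the grasp point. The pads swing forward as they close: fully open they stand 13 mm farther back than shut.
Start: joints at [1.111, 0.124, 1.65, -0, 1.367, -0.083], TCP at [239.185, 604.38, 231.322] pointing down, gripper open.
Joint ranges: [-2.61, 2.61], [-1.02, 2.33], [0.03, 2.71], [-1.35, 4.49], [0.32, 2.68], [-2.91, 2.91]. Speed limits (rad/s): [2.57, 2.57, 3.14, 3.14, 3.14, 3.14].

INTERFACE

Orientations are given as [roll, pitch, yaw] about the fixed x, y, z axes, in that order (R = Rz(yaw) Ry(pitch) Rx(roll)).
In Python, from cell import arm gives the robot as it stands.
- The arm moves only by the tool play_rows, never from a script. Its argument "plan" is a list that holds one entry, the list of rows, each a list of 5 numbers: the opening, from 0 (shut) to 1 (fully open), then the shift along the tool's x, y, z in mm, then the turn about the tool's z in rad. A call has 1 to 20 rows; each row is the pose to reach, as a shift and turn from the pose commanded when the call began, along the tool's axes at that moment; what a row does not reach only later rows make up. A row lasts 1/10 s, in which the tool goes at most 50 mm and 8.59 degrees, less where a joint would pass 70% of its speed; a pose out of reach is approached as far as the arm can. A call with a gripper value outside its range is refused whole. The fingers move at their own pace and stop on an object; the grip force is fixed at half the most. Time passes only in rows, so rows that repeat a pose let the fingers close. It gives the time, the measured TCP pose, the force, the opening and the grip force at its end, in the units of the state.
- arm.state(): the state, without advancing time (a new reading comes with each control period).
- arm.capture(name): name is "side" or "top" or "wrist"; returns (picture, depth): 384x512x3 uint8, red, green, blue; 384x512 float32, mm along the optical axis (not along the pixel's ray), 0 where there is no reading.
- arm.camera_info(name): a dict with "intrinsics" (3x3 intrinsics, pixels), "k1" (the pictures are not rectified: a ray, as slopes to the right and down, at radius r is drawn at 1 + k1 r^2 times it, then the intrinsics apply), "extrinsics" (4x4, takes a point from world to camera coordinates). Camera axes: x right, y down, z forward; pixel columns grow to the right and rows downward; lengths in mm; the calibration is good to about 2 mm. A picture is of the moment at which its call begins: read the wrist's pose just before it. camera_info takes no time and is no camera call; for the wrist camera it gives the pose at the moment of the call.
- arm.finish_job(): hands the job in; it is judged then, once.
The state is a dict: "t": time; "joint_pos": joint angles; "joint_velocities": joint speeds; "joint_torque": joint torques, N m; "position": TCP position; "ee_rot": TCP orientation; "contact_force": force on the tool from outside, world axes, zero at the start; "moment": the same for the moment, N m; "opening": finger opening in mm; "gripper_force": force on a finger pad.
Only numpy, scipy, OpenCV 4.12 (cv2) and the standard library are available. Lean on these libraries where they do the work, as an engineer would, in place of code of your own. Each camera call takes 0.05 s, during which the arm holds its last target. There are 200 camera calls.

TASK

Plug the cellar's climate loggers into their base station: lift the cover off the station's two pins and lay it flat on the cork mat, then draw each logger in the rack straight up out from between its neighbours, without wrenching the rack, and plug it gently and fully home into a socket of the station, one logger to a socket. When all the loggers there are have been plugged in, seat the cover flat on the station again with both pins through its holes, and leave the other things on the table where they are.

Things in the scene. Friction and masses are not known exactly. Their poses are not given: they have to be found in the camera images.
- cover_mid (a point): cover: aluminium plate 70 (x) x 220 (y) x 6 mm, 220 g, with a wooden bar 40 (x) x 16 (y) x 36 mm upright on its middle, to be taken across its 16 mm (fingers on its y faces; the bar spans 15 mm below to 21 mm above the point). Site: on the upright axis, 21 mm above the plate's underside, z up. A 13 mm square hole 98 mm either side of the middle along y. Starts seated on the station
- seat (a point): base station (fixed, grey, 80 (x) x 212 (y) mm): its centre, at the height of its two end walls' tops, 104 mm above the table. Inner wall faces 90 mm from it along y, open front and back. Each wall has an upright 8 mm pin, 98 mm from the centre along y, 16 mm tall, tapered tip. Seated, the cover lies on both walls, either way round, its point 21 mm above this point, clear of the loggers below
- mat_top (a point): centre of the top of a fixed flat cork mat, 85 (x) x 240 (y) x 3 mm, on the table; y is its long way
- rack: fixed wooden transit rack, 60 (x) x 190 (y) mm, 62 mm tall, origin at the centre of its underside; three bays in a row along y, 56 mm apart, between fixed blocks with T-slots. A logger in it stands with its tongues in the slots on both sides (1.5 mm play), its point 53 mm above the table; it must rise 40 mm straight up to come free
- logger_1_mid (a point): climate logger, 86 mm tall, 90 g; point on its axis 43 mm above its foot, z up. From below: dark plug 14 (x) x 22 (y) x 14 mm; pale wooden body 34 x 24 x 38 mm with T-tongues on its y sides (48 mm over them), top 9 mm above the point; dark grip block 16 (x) x 24 (y) mm, from 9 to 43 mm above the point, to be taken across its 16 mm (fingers on its x faces). None from the start if absent
- logger_2_mid (a point): another logger, like logger_1_mid in everything
- logger_3_mid (a point): another logger, like logger_1_mid in everything
- socket_1 (a point): centre of the mouth of a socket hole, on the top of the station's socket block, 24 mm above the table: 17 (x) x 25 (y) mm, 16 mm deep, edges chamfered 2 mm; z up. Three holes in a row along y, 56 mm apart. Any logger fits any hole, also turned by pi. Fully home, the logger's body rests on the block and its point is 29 mm above this point
- socket_2 (a point): the middle socket hole, like socket_1
- socket_3 (a point): another socket hole, like socket_1
- notebook: brown notebook, 150x105x14 mm, lying flat; origin at the centre of its underside. Bystander: leave it alone
- big_cork: champagne cork, 32 mm across, 49 mm tall, standing; origin at the centre of its underside. Bystander: leave it alone
- bell: brass hand bell, 58 mm across, 94 mm tall, standing; origin at the centre of its underside. Bystander: leave it alone
- corkscrew: folded waiter's corkscrew, 115x33x13 mm, lying; origin at the centre of its underside. Bystander: leave it alone
- silver_cup: silver tasting cup with a thumb ring, 82x103x28 mm; origin at the centre of its underside. Bystander: leave it alone
Not all that is in view belongs to the job. What is shaped like the part that bears logger_2_mid but pink or yellow is not meant.

How it is judged:
By the outcome, as a careful person would: the job done as asked, in the order asked, and still so for the second after the job is handed in, with the robot touching nothing.
Of logger_1, logger_2, logger_3 only 2 to 3 are there at a start; the rules pass over those that are not, and their reading is None.
At some moment in a run one of cover may be knocked a few centimetres aside while the robot is not near it.
It also fails if it takes over 195 s, if anything falls off the work surface, if the arm or the gripper's body presses on something with over 40 N, if the wrist force passes 120 N, or if a joint passes its speed limit or range.

## Working session

There is one attempt and no reset: what is moved stays moved. The work goes in short steps, Python scripts to look and compute and a tool call to move; the robot and the scene stay as the last step left them, time stands still between calls to the robot, and variables do not carry over. Pictures are saved under pics/ and viewed, at most 14 in all, crops included, and the job is handed in when it is done.

Besides the shell and the picture viewer there is one more tool, called after "Call:" as name(argument=value, ...), one argument or row to a line, values as JSON. play_rows: Moves the arm, as the interface text tells. Its arguments: {"type":"object","properties":{"plan":{"type":"array","items":{"type":"array","items":{"type":"array","items":{"type":"number"}}}}},"required":["plan"]}

```bash
ls; mkdir -p pics
cat > h.py <<'E'
import numpy as np, cv2
from cell import arm
def grab(n,fn=None):
    i=arm.camera_info(n); im,d=arm.capture(n)
    if fn: cv2.imwrite('pics/'+fn,im[:,:,::-1])
    np.savez('last_'+n,im=im,d=d,K=i['intrinsics'],k1=i['k1'],E=i['extrinsics'])
    return im,d,i
def ray(i,u,v):
    K=np.array(i['intrinsics']);k1=float(i['k1'])
    uv=cv2.undistortPoints(np.array([[[u,v]]],float),K,np.array([k1,0,0,0,0.]))[0,0]
    E=np.array(i['extrinsics']);R=E[:3,:3];t=E[:3,3]
    return -R.T@t, R.T@np.array([uv[0],uv[1],1.])
def onz(i,u,v,z):
    c,r=ray(i,u,v); return c+r*(z-c[2])/r[2]
def cloud(d,i):
    K=np.array(i['intrinsics']);k1=float(i['k1']);h,w=d.shape
    g=np.stack(np.meshgrid(np.arange(w),np.arange(h)),-1).reshape(-1,1,2).astype(float)
    p=cv2.undistortPoints(g,K,np.array([k1,0,0,0,0.])).reshape(h,w,2)
    P=np.dstack([p,np.ones((h,w))])*d[...,None]
    E=np.array(i['extrinsics']);R=E[:3,:3];t=E[:3,3]
    P=(P-t)@R; P[d<=0]=np.nan
    return P
E
python3 - <<'E'
from h import *
s=arm.state();print({k:np.round(v,3).tolist() for k,v in s.items()})
for n in('top','side'):
    im,d,i=grab(n,n+'0.png');print(n,i['k1'],np.round(i['intrinsics'],1).tolist(),np.round(i['extrinsics'],3).tolist())
a=cv2.imread('pics/top0.png');
E
```

```text
pics
{'t': 0.0, 'joint_pos': [1.111, 0.125, 1.652, 0.0, 1.368, -0.083], 'joint_velocities': [-0.0, 0.0, -0.001, -0.001, -0.001, 0.001], 'joint_torque': [0.0, -42.363, -36.545, -0.0, 0.007, 0.0], 'position': [238.903, 603.849, 230.046], 'ee_rot': [-3.139, -0.0, 2.765], 'contact_force': [-0.761, -0.133, -0.329], 'moment': [-0.036, -0.04, -0.029], 'gripper_force': 0.0, 'opening': 85.59}
top 0.03927155690397553 [[439.9, 0.0, 260.0], [0.0, 439.9, 191.9], [0.0, 0.0, 1.0]] [[0.012, -1.0, 0.002, -221.158], [-0.983, -0.012, -0.184, 530.938], [0.184, -0.0, -0.983, 1210.095], [0.0, 0.0, 0.0, 1.0]]
side 0.06489990061339519 [[462.8, 0.0, 260.6], [0.0, 462.8, 194.1], [0.0, 0.0, 1.0]] [[0.981, -0.194, -0.025, -527.694], [-0.119, -0.489, -0.864, 34.703], [0.155, 0.851, -0.503, 1242.53], [0.0, 0.0, 0.0, 1.0]]
```

View pics/top0.png

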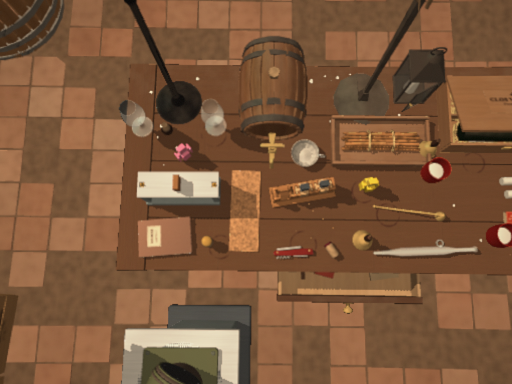

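View pics/side0.png

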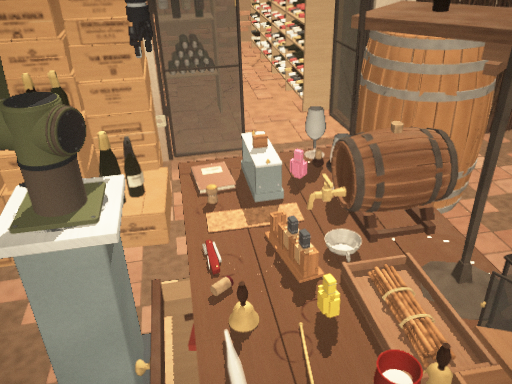

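The top view shows the station with its cover at (178,188), mat at (245,210), rack at (303,192), pink decoy (183,151) and yellow decoy (369,185). Next I enlarge the rack and get the heights.

```bash
cat > m1.py <<'E'
from h import *
def load(n):
    z=np.load(f'last_{n}.npz');return z['im'],z['d'],{'intrinsics':z['K'],'k1':z['k1'],'extrinsics':z['E']}
im,d,i=load('top');P=cloud(d,i)
def rect(m,name):
    p=P[m];p=p[~np.isnan(p[:,0])]
    r=cv2.minAreaRect(p[:,:2].astype(np.float32));print(name,len(p),'z',np.round(np.median(p[:,2]),1),'c',np.round(r[0],1),'size',np.round(r[1],1),'ang',round(r[2],2))
H=np.zeros(d.shape,bool)
def roi(x0,x1,y0,y1,z0,z1):
    m=H.copy();m[y0:y1,x0:x1]=1;return m&(P[...,2]>z0)&(P[...,2]<z1)
rect(roi(130,230,160,210,100,120),'cover')
rect(roi(150,200,160,210,125,160),'bar')
rect(roi(225,265,160,260,-2,12),'mat')
rect(roi(265,345,170,210,45,75),'rackmid')
m=roi(265,345,170,210,80,115);n,l,s,c=cv2.connectedComponentsWithStats(m.astype(np.uint8))
for k in range(1,n):
    if s[k,4]>10: print(c[k]);rect(l==k,'top')
a=cv2.resize(im[165:215,260:345],None,fx=8,fy=8,interpolation=2)[:,:,::-1]
im2,_,_=load('side');b=cv2.resize(im2[195:285,255:335],None,fx=6,fy=6,interpolation=2)[:,:,::-1]
cv2.imwrite('pics/c1.png',np.vstack([a[:, :680],]))
c=np.zeros((400+0,0,3));cv2.imwrite('pics/c2.png',b)
E
python3 m1.py
```

```text
cover 1874 z 111.5 c [541.7  12. ] size [ 69.  219.2] ang 0.69
bar 120 z 146.6 c [542.5  10.9] size [40.7 16.7] ang 3.23
mat 3652 z 3.4 c [ 492.9 -168.4] size [296.2 117.6] ang 0.71
rackmid 516 z 63.0 c [ 544.8 -337.8] size [ 35.2 179.5] ang 10.51
[324.67213115 182.37704918]
top 61 z 97.3 c [ 555.2 -394. ] size [16.2 24.1] ang 14.13
[304.53125  185.890625]
top 64 z 97.3 c [ 544.4 -337.1] size [16.3 26.4] ang 11.73
```

View pics/c2.png

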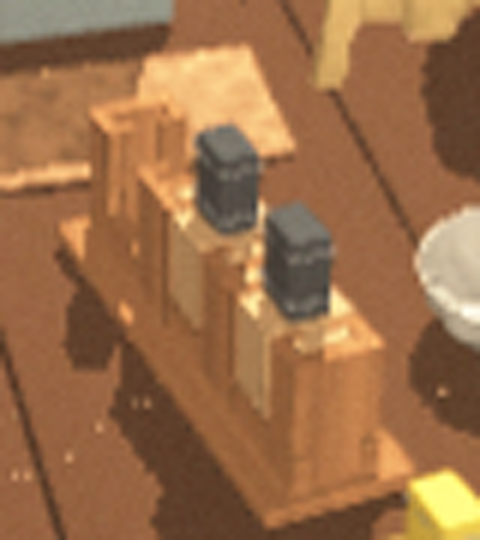

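Two loggers are present: grips at top-view (304,186) and (325,182), dark grey on pale bodies. The near bay is empty, and the pink and yellow figures are decoys. Next I move over the station and look with the wrist camera.

```bash
cat >> h.py <<'E'
from scipy.spatial.transform import Rotation as Ro
def go(*targets):
    "rows (tool shift, turn) from the measured pose to world targets (x,y,z,yaw)"
    s=arm.state();p=np.array(s['position']);R=Ro.from_euler('xyz',s['ee_rot']).as_matrix();yaw=s['ee_rot'][2]
    print('t',round(s['t'],1),'at',np.round(p,1),'rot',np.round(s['ee_rot'],4),'open',round(s['opening'],1),'F',np.round(s['contact_force'],1))
    for t in targets:
        dy=(t[3]-yaw+np.pi)%(2*np.pi)-np.pi
        print('row',np.round(R.T@(np.array(t[:3])-p),1),'turn',round(-dy,4))
E
python3 - <<'E'
from h import *
i=arm.camera_info('wrist');E=np.array(i['extrinsics']);c=-E[:3,:3].T@E[:3,3]
s=arm.state();R=Ro.from_euler('xyz',s['ee_rot']).as_matrix()
print('cam in tool',R.T@(c-s['position']),'axes',np.round(E[:3,:3]@R,2).tolist(),np.round(i['intrinsics'],0).tolist(),i['k1'])
go((500,12,330,np.pi))
E
sed -i 's/^rect(roi(225.*$/hsv=cv2.cvtColor(im,cv2.COLOR_RGB2HSV);mm=roi(225,265,160,260,-2,12);print(hsv[200,244],hsv[200,222],hsv[245,244],hsv[185,264]);mm\&=hsv[...,2]>150;rect(cv2.morphologyEx(mm.astype(np.uint8),2,np.ones((5,5)))>0,"mat")/' m1.py; python3 m1.py
```

```text
cam in tool [  82.68671821    0.96920548 -142.44568394] axes [[-0.0, 1.0, -0.0], [-0.95, -0.0, -0.32], [-0.32, 0.0, 0.95]] [[296.0, 0.0, 256.0], [0.0, 296.0, 196.0], [0.0, 0.0, 1.0]] -0.05381315341907963
t 0.1 at [238.9 603.9 230.2] rot [-3.1397e+00 -1.0000e-04  2.7648e+00] open 85.4 F [-0.3 -0.  -0.2]
row [-460.5 -454.5  -99. ] turn -0.3768
cover 1874 z 111.5 c [541.7  12. ] size [ 69.  219.2] ang 0.69
bar 120 z 146.6 c [542.5  10.9] size [40.7 16.7] ang 3.23
[ 13 151 133] [ 12 151  76] [ 13 151 225] [ 12 155 112]
mat 1513 z 4.6 c [ 489. -169.] size [ 85.9 241.4] ang 88.9
rackmid 516 z 63.0 c [ 544.8 -337.8] size [ 35.2 179.5] ang 10.51
[324.67213115 182.37704918]
top 61 z 97.3 c [ 555.2 -394. ] size [16.2 24.1] ang 14.13
[304.53125  185.890625]
top 64 z 97.3 c [ 544.4 -337.1] size [16.3 26.4] ang 11.73
```

Call:
play_rows(
  plan=[
    [[1, -460, -454, -100, -0.377], [1, -460, -454, -100, -0.377], [1, -460, -454, -100, -0.377], [1, -460, -454, -100, -0.377], [1, -460, -454, -100, -0.377], [1, -460, -454, -100, -0.377], [1, -460, -454, -100, -0.377], [1, -460, -454, -100, -0.377], [1, -460, -454, -100, -0.377], [1, -460, -454, -100, -0.377], [1, -460, -454, -100, -0.377], [1, -460, -454, -100, -0.377], [1, -460, -454, -100, -0.377], [1, -460, -454, -100, -0.377], [1, -460, -454, -100, -0.377], [1, -460, -454, -100, -0.377], [1, -460, -454, -100, -0.377]],
  ],
)

```text
t: 1.8
position: [499.3, 14.4, 330.8]
ee_rot: [3.141, -0.001, -3.139]
contact_force: [-0.3, 0.7, 0.3]
opening: 85.4
gripper_force: 0.0
```

Run:
```python
from h import *
im,d,i=grab('wrist','w1.png');P=cloud(d,i)
def rect(m,n):
    p=P[m];r=cv2.minAreaRect(p[:,:2].astype(np.float32));print(n,len(p),np.round(np.median(p[:,2]),1),np.round(r[0],1),np.round(r[1],1),round(r[2],2))
N=(abs(P[...,0]-542)<70)&(abs(P[...,1]-12)<130)
rect(N&(abs(P[...,2]-110)<4),'cover');rect(N&(abs(P[...,2]-146)<4),'bar');rect(N&(P[...,2]>114)&(P[...,2]<124)&(abs(P[...,1]-12)>80),'pins')
m=N&(P[...,2]>114)&(P[...,2]<124)
for s in(1,-1):
  q=m&((P[...,1]-12)*s>80); 
  if q.any(): print(np.round(np.nanmean(P[q],0),1))
go((542,12,200,np.pi))
```

```text
cover 8024 109.8 [542.1  12.5] [ 71.  219.8] 0.75
bar 408 145.6 [541.4  11.6] [38.2 15.5] 0.35
pins 54 116.8 [541.7  12.5] [  7.4 201.4] 0.72
[539.8 109.3 117.1]
[542.5 -85.1 116.9]
t 1.9 at [499.3  14.4 331. ] rot [ 3.1413e+00 -5.0000e-04 -3.1391e+00] open 85.1 F [-0.4 -0.4 -0.8]
row [-42.7  -2.5 131. ] turn 0.0025
```

View pics/w1.png

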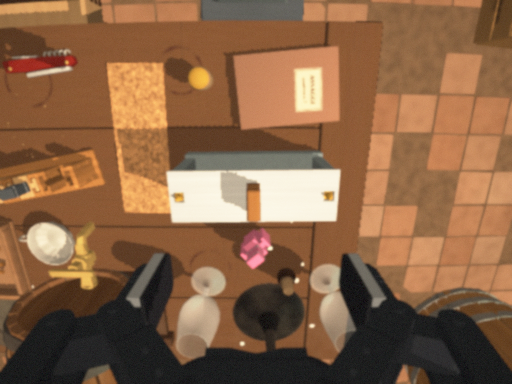

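Wrist view: cover at (255,195) px, bar (253,200), pins (179,198)/(327,196), all consistent with the top view. Cover is at (542,12), yaw 0.013, plate top about 110. The mat's long axis runs along world x.

Run:
```python
from h import *
go((541.8,12,150,np.pi+.013),(541.8,12,115,np.pi+.013))
```

```text
t 1.9 at [499.3  14.4 331. ] rot [ 3.1413e+00 -5.0000e-04 -3.1391e+00] open 85.1 F [-0.4 -0.4 -0.8]
row [-42.5  -2.5 181. ] turn -0.0105
row [-42.6  -2.6 216. ] turn -0.0105
```

Call:
play_rows(
  plan=[
    [[1, -42.5, -2.5, 160, -0.0105], [1, -42.5, -2.5, 160, -0.0105], [1, -42.5, -2.5, 160, -0.0105], [1, -42.5, -2.5, 160, -0.0105], [1, -42.5, -2.5, 190, -0.0105], [1, -42.5, -2.5, 205, -0.0105], [1, -42.5, -2.5, 216, -0.0105], [1, -42.5, -2.5, 216, -0.0105], [0, -42.5, -2.5, 216, -0.0105], [0, -42.5, -2.5, 216, -0.0105], [0, -42.5, -2.5, 216, -0.0105], [0, -42.5, -2.5, 216, -0.0105], [0, -42.5, -2.5, 216, -0.0105], [0, -42.5, -2.5, 216, -0.0105], [0, -42.5, -2.5, 216, -0.0105]],
  ],
)

```text
t: 3.35
position: [542.9, 10.4, 116.1]
ee_rot: [-3.142, 0.001, -3.131]
contact_force: [-0.7, -0.7, 3.6]
opening: 14.9
gripper_force: 59.7
```

Call:
play_rows(
  plan=[
    [[0, 0, 0, -2, 0], [0, 0, 0, -6, 0], [0, 0, 0, -14, 0], [0, 0, 0, -26, 0], [0, 0, 0, -45, 0], [0, 0, 0, -65, 0], [0, 0, 0, -80, 0], [0, 0, 0, -80, 0], [0, 0, 0, -80, 0]],
  ],
)

```text
t: 4.25
position: [542.4, 10.5, 195.5]
ee_rot: [-3.142, 0.001, -3.131]
contact_force: [0.1, 0.1, -2.6]
opening: 15.1
gripper_force: 59.0
```

Run:
```python
from h import *
z=np.load('last_wrist.npz');im,d=z['im'],z['d'];i={'intrinsics':z['K'],'k1':z['k1'],'extrinsics':z['E']};P=cloud(d,i)
hsv=cv2.cvtColor(im,cv2.COLOR_RGB2HSV)
m=((abs(P[...,0]-489)<145)&(abs(P[...,1]+169)<65)&(P[...,2]<10)&(hsv[...,2]>135)).astype(np.uint8)
m=cv2.morphologyEx(m,3,np.ones((7,7)));m=cv2.morphologyEx(m,2,np.ones((5,5)))
p=P[m>0];r=cv2.minAreaRect(p[:,:2].astype(np.float32));print(len(p),np.median(p[:,2]),r)
m=(abs(P[...,0]-489)<145)&(abs(P[...,1]+169)<65);print('table',np.median(P[m&(hsv[...,2]<90)][:,2]))
go((488,-169,195,np.pi/2))
```

```text
12637 nan ((nan, nan), (0.0, 0.0), 0.0)
table -1.8403030508810336
t 4.2 at [542.4  10.5 195.5] rot [-3.1415e+00  5.0000e-04 -3.1309e+00] open 15.1 F [ 0.1  0.1 -2.6]
row [  56.3 -178.9    0.5] turn 1.5815
```

Run:
```python
from h import *
z=np.load('last_wrist.npz');im,d=z['im'],z['d'];i={'intrinsics':z['K'],'k1':z['k1'],'extrinsics':z['E']};P=cloud(d,i)
hsv=cv2.cvtColor(im,cv2.COLOR_RGB2HSV)
m=((abs(P[...,0]-489)<145)&(abs(P[...,1]+169)<65)&(P[...,2]<10)&(hsv[...,2]>135)).astype(np.uint8)
m=cv2.morphologyEx(m,2,np.ones((5,5)))
p=P[m>0];p=p[~np.isnan(p[:,0])];r=cv2.minAreaRect(p[:,:2].astype(np.float32));print(len(p),np.median(p[:,2]),r)
```

```text
11683 2.1102798973280374 ((488.4276123046875, -169.08526611328125), (129.78817749023438, 287.8160400390625), 89.88900756835938)
```

Call:
play_rows(
  plan=[
    [[0, 14, -45, 0, 0.15], [0, 28, -90, 0, 0.3], [0, 42, -135, 0, 0.45], [0, 56, -180, 0, 0.6], [0, 56, -180, 0, 0.75], [0, 56, -180, 0, 0.9], [0, 56, -180, 0, 1.05], [0, 56, -180, 0, 1.2], [0, 56, -180, 0, 1.35], [0, 56, -180, 0, 1.5], [0, 56, -180, 0, 1.58], [0, 56, -180, 0, 1.58], [0, 56, -180, 0, 1.58], [0, 56, -180, 0, 1.58]],
  ],
)

```text
t: 5.65
position: [488.0, -170.0, 194.7]
ee_rot: [-3.141, -0.0, 1.573]
contact_force: [0.5, -0.2, -3.0]
opening: 15.3
gripper_force: 59.7
```

Call:
play_rows(
  plan=[
    [[0, 0, 0, 45, 0.02], [0, 0, 0, 90, 0.02], [0, 0, 0, 130, 0.02], [0, 0, 0, 155, 0.02], [0, 0, 0, 168, 0.02], [0, 0, 0, 174, 0.02], [0, 0, 0, 177, 0.02], [0, 0, 0, 178, 0.02], [0, 0, 0, 179, 0.02], [0, 0, 0, 179, 0.02]],
  ],
)

```text
t: 6.65
position: [489.1, -170.5, 17.4]
ee_rot: [3.14, 0.001, 1.552]
contact_force: [0.4, -0.3, -2.3]
opening: 15.2
gripper_force: 59.7
```

Call:
play_rows(
  plan=[
    [[0, 0, 0, 0.6, 0], [0, 0, 0, 1.2, 0], [0, 0, 0, 1.8, 0], [0, 0, 0, 2.2, 0], [0, 0, 0, 2.2, 0]],
  ],
)

```text
t: 7.15
position: [488.5, -170.2, 15.1]
ee_rot: [-3.141, -0.0, 1.552]
contact_force: [-3.3, 0.6, 5.8]
opening: 15.3
gripper_force: 60.9
```

Call:
play_rows(
  plan=[
    [[1, 0, 0, 0, 0], [1, 0, 0, 0, 0], [1, 0, 0, 0, 0], [1, 0, 0, 0, 0], [1, 0, 0, -10, 0], [1, 0, 0, -40, 0], [1, 0, 0, -85, 0], [1, 0, 0, -130, 0], [1, 50, 13, -180, 0], [1, 100, 25, -220, 0], [1, 150, 40, -260, 0], [1, 200, 50, -300, 0], [1, 247, 54, -315, -0.03], [1, 247, 54, -315, -0.03], [1, 247, 54, -315, -0.03], [1, 247, 54, -315, -0.03]],
  ],
)

```text
t: 8.75
position: [547.4, 77.3, 331.3]
ee_rot: [3.138, 0.0, 1.585]
contact_force: [-0.3, -0.7, 0.0]
opening: 85.4
gripper_force: 0.0
```

Run:
```python
from h import *
im,d,i=grab('wrist','w2.png');P=cloud(d,i)
go((542,12,330,np.pi/2+.013))
m=(abs(P[...,0]-542)<50)&(abs(P[...,1]-12)<95)
Z=P[...,2]
h,e=np.histogram(Z[m&(Z>-5)&(Z<130)],bins=np.arange(-5,131,3));print([(int(a),int(b)) for a,b in zip(e,h) if b>100])
hole=m&(Z<19)&(abs(P[...,0]-542)<25)&(abs(P[...,1]-12)<85)
print('block z',np.nanmedian(Z[m&(Z>15)&(Z<35)]))
n,l,s,c=cv2.connectedComponentsWithStats(hole.astype(np.uint8))
for k in range(1,n):
    if s[k,4]>40: print(c[k],s[k],np.round(np.nanmedian(P[l==k],0),1))
```

```text
t 8.8 at [546.8  76.  329.5] rot [3.1410e+00 7.0000e-04 1.5837e+00] open 85.6 F [-1.5 -0.1 -0.6]
row [-63.9  -5.6  -0.4] turn -0.0
[(-5, 150), (-2, 745), (7, 315), (19, 131), (22, 4085), (25, 327), (100, 140), (103, 276)]
block z 23.738057435176422
[250. 158.] [245 151  11  15 165] [540.4  65.3   7.8]
[250.53378378 191.90540541] [246 185  10  15 148] [542.5   8.4   8. ]
[250.5 224. ] [246 218  10  13 130] [542.3 -49.4   8.3]
```

View pics/w2.png

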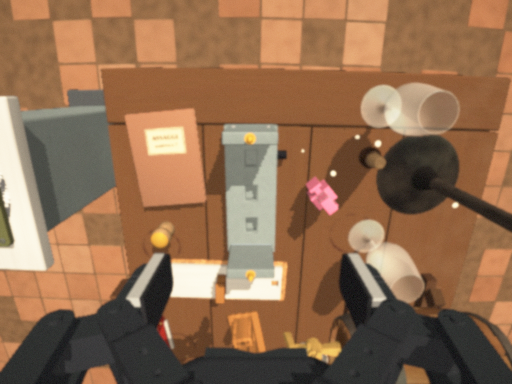

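w2 shows the three empty sockets at (250,158), (250,192) and (250,224) px in the grey block, with pins at (250,138) and (250,275). The cover lies on the mat at bottom. I'll look from nearer to get the sockets precisely.

Call:
play_rows(
  plan=[
    [[1, -15, -5, 45, 0], [1, -25, -5, 90, 0], [1, -25, -5, 110, 0], [1, -25, -5, 110, 0], [1, -25, -5, 110, 0], [1, -25, -5, 110, 0]],
  ],
)

```text
t: 9.4
position: [543.0, 50.2, 221.0]
ee_rot: [3.139, 0.0, 1.581]
contact_force: [-0.7, 0.1, 1.4]
opening: 85.9
gripper_force: 0.0
```

```bash
cat > sock.py <<'E'
from h import *
im,d,i=grab('wrist','w3.png');P=cloud(d,i);Z=P[...,2]
g=cv2.cvtColor(im,cv2.COLOR_RGB2HSV)[...,2].astype(int)
m=(abs(P[...,0]-542)<38)&(abs(P[...,1]-12)<85)&(abs(Z-24)<4)
print('block v',np.median(g[m]),'z',np.median(Z[m]))
# hole outline: pixels where the ray reaches clearly below the block top, bounding the mouth
hole=(abs(P[...,0]-542)<25)&(abs(P[...,1]-12)<85)&(Z<20.5)
n,l,s,c=cv2.connectedComponentsWithStats(hole.astype(np.uint8))
for k in range(1,n):
    if s[k,4]<60: continue
    ys,xs=np.nonzero(l==k)
    q=np.array([onz(i,x,y,23.7)[:2] for x,y in zip(xs,ys)],np.float32);r=cv2.minAreaRect(q)
    print(np.round(c[k],1),s[k,4],'rect',np.round(r[0],1),np.round(r[1],1),round(r[2],1),'mean',np.round(q.mean(0),1), 'ext',q.min(0).round(1),q.max(0).round(1))
x,y=int(c[1:][np.argmax(s[1:,4])][0]),0
a=im[60:300,170:330][:,:,::-1];cv2.imwrite('pics/w3c.png',cv2.resize(a,None,fx=2.5,fy=2.5,interpolation=2))
p=(Z>114)&(Z<125)&(abs(P[...,0]-542)<20)&(abs(P[...,1]-12)<115)
for s_ in(1,-1):
    q=P[p&((P[...,1]-12)*s_>0)];print('pin',len(q),q.mean(0).round(1) if len(q) else '')
go((541.7,12.3,300,np.pi/2+.014))
E
python3 sock.py
```

```text
block v 186.0 z 23.7573204771803
[253. 154.] 316 rect [541.1  68.3] [16.4 24.6] 0.6 mean [541.2  68.9] ext [533.  56.] [549.4  80.7]
[253.5 199. ] 265 rect [542.2  13.6] [16.  23.3] 0.6 mean [542.2  13.6] ext [534.3   1.9] [550.3  25.3]
[253.5 240.2] 243 rect [542.6 -42.8] [16.8 24.3] 0.5 mean [542.6 -42.3] ext [534.3 -55.1] [551.1 -30.6]
pin 77 [540.8 110.5 117.2]
pin 49 [543.2 -84.2 117. ]
t 9.4 at [543.2  50.4 221.4] rot [3.1380e+00 2.0000e-04 1.5817e+00] open 85.3 F [-0.  -0.2 -0.7]
row [-38.1  -1.7 -78.6] turn -0.0031
```

View pics/w3c.png

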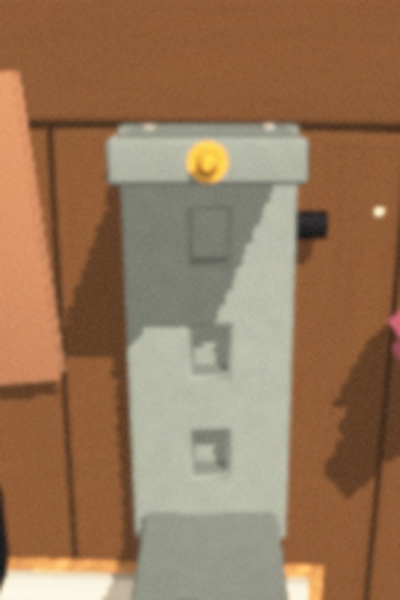

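Call:
play_rows(
  plan=[
    [[1, -50, 0, -20, -0.05], [1, -100, 0, -40, -0.1], [1, -150, 0, -60, -0.15], [1, -200, -2, -80, -0.177], [1, -250, -3, -80, -0.177], [1, -300, -4, -80, -0.177], [1, -350, -5, -80, -0.177], [1, -376, -5, -80, -0.177], [1, -376, -5, -80, -0.177], [1, -376, -5, -80, -0.177], [1, -376, -5, -80, -0.177]],
  ],
)

```text
t: 10.55
position: [541.9, -324.4, 300.1]
ee_rot: [3.14, 0.001, 1.76]
contact_force: [0.4, 0.7, -0.5]
opening: 85.3
gripper_force: 0.0
```

```bash
cat > log.py <<'E'
from h import *
im,d,i=grab('wrist','w4.png');P=cloud(d,i);Z=P[...,2]
m=(abs(P[...,0]-550)<40)&(abs(P[...,1]+366)<75)&(Z>86)&(Z<110)
n,l,s,c=cv2.connectedComponentsWithStats(m.astype(np.uint8))
for k in range(1,n):
    if s[k,4]<60: continue
    ztop=np.percentile(Z[l==k],70)
    ys,xs=np.nonzero((l==k)&(Z>ztop-3));q=P[ys,xs]
    r=cv2.minAreaRect(q[:,:2].astype(np.float32))
    print(np.round(c[k],1),'ztop',round(ztop,1),np.round(r[0],1),np.round(r[1],1),round(r[2],1),'mean',q.mean(0).round(1))
b=(abs(P[...,0]-545)<70)&(abs(P[...,1]+338)<125)&(abs(Z-62)<4)
q=P[b][:,:2].astype(np.float32);r=cv2.minAreaRect(q);print('rack top',np.median(Z[b]).round(1),r)
cv2.imwrite('pics/w4c.png',cv2.resize(im[80:320,120:400],None,fx=2.5,fy=2.5,interpolation=2)[:,:,::-1])
go((550,-366,200,np.pi/2+.188))
E
python3 log.py
```

```text
[255.  176.9] ztop 96.0 [ 544.5 -336.4] [14.7 24.3] 11.2 mean [ 544.5 -336.1   95.5]
[255.  218.6] ztop 95.9 [ 555.  -390.8] [15.5 23.3] 10.5 mean [ 554.7 -390.5   95.5]
rack top 61.6 ((574.7007446289062, -331.18359375), (95.91151428222656, 176.41488647460938), 10.014301300048828)
t 10.6 at [ 541.9 -324.1  300. ] rot [3.1406e+00 6.0000e-04 1.7608e+00] open 85.5 F [ 0.3  1.1 -0.4]
row [-4.260e+01 -1.000e-01  1.001e+02] turn 0.002
```

View pics/w4c.png

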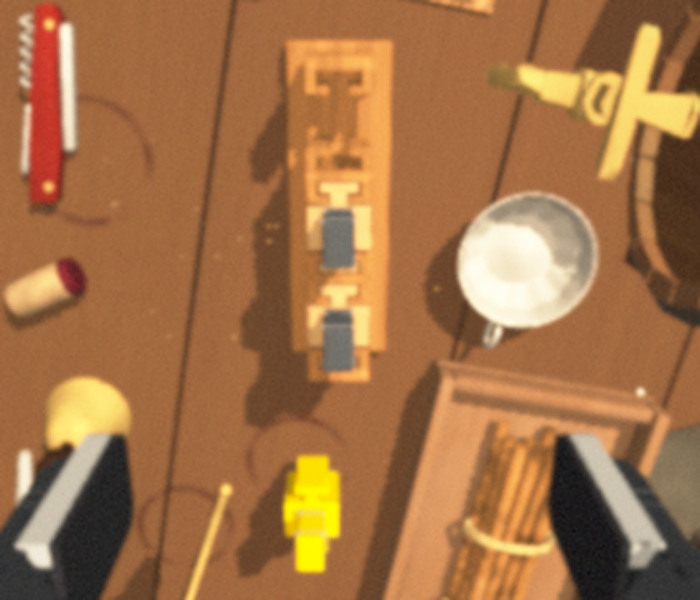

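w4 shows the two loggers with grey grips at full-frame (255,177) and (255,219), matching size and colour. The yellow decoy at full-frame (245,285) stays untouched. I grasp the first one.

Call:
play_rows(
  plan=[
    [[1, -6, 0, 50, 0.002], [1, -12.5, 0.2, 100, 0.002], [1, -12.5, 0.2, 150, 0.002], [1, -12.5, 0.2, 190, 0.002], [1, -12.5, 0.2, 215, 0.002], [1, -12.5, 0.2, 228, 0.002], [1, -12.5, 0.2, 234, 0.002], [1, -12.5, 0.2, 234, 0.002], [1, -12.5, 0.2, 234, 0.002], [1, -12.5, 0.2, 234, 0.002]],
  ],
)

```text
t: 11.6
position: [545.2, -338.3, 67.4]
ee_rot: [3.139, 0.003, 1.757]
contact_force: [-0.2, -0.2, 0.1]
opening: 85.5
gripper_force: 0.0
```

Run:
```python
from h import *
go((544.5,-336.4,65,np.pi/2+.188))
```

```text
t 11.6 at [ 545.2 -338.3   67.4] rot [3.1391e+00 2.7000e-03 1.7574e+00] open 85.5 F [-0.2 -0.2  0.1]
row [ 2.  -0.4  2.4] turn -0.0014
```

Call:
play_rows(
  plan=[
    [[1, 1.5, -0.4, 2, 0], [1, 1.5, -0.4, 2, 0], [1, 1.5, -0.4, 2, 0], [0, 1.5, -0.4, 2, 0], [0, 1.5, -0.4, 2, 0], [0, 1.5, -0.4, 2, 0], [0, 1.5, -0.4, 2, 0], [0, 1.5, -0.4, 2, 0], [0, 1.5, -0.4, 2, 0], [0, 1.5, -0.4, 2, 0], [0, 1.5, -0.4, 2, 0]],
  ],
)

```text
t: 12.7
position: [543.5, -336.2, 63.2]
ee_rot: [3.141, 0.0, 1.757]
contact_force: [-0.3, -0.4, 0.4]
opening: 15.3
gripper_force: 58.7
```

Run:
```python
from h import *
go((544.5,-336.4,65,np.pi/2+.188))
```

```text
t 12.7 at [ 543.5 -336.2   63.2] rot [3.1414e+00 2.0000e-04 1.7573e+00] open 15.3 F [-0.3 -0.4  0.4]
row [-0.4  1.  -1.8] turn -0.0015
```

Call:
play_rows(
  plan=[
    [[0, 0, 0, -3, 0], [0, 0, 0, -6, 0], [0, 0, 0, -10, 0], [0, 0, 0, -14, 0]],
  ],
)

```text
t: 13.1
position: [543.3, -336.1, 77.4]
ee_rot: [-3.141, -0.0, 1.757]
contact_force: [0.8, -0.0, -1.8]
opening: 15.1
gripper_force: 58.5
```

Call:
play_rows(
  plan=[
    [[0, 0, 0, -6, 0], [0, 0, 0, -12, 0], [0, 0, 0, -18, 0], [0, 0, 0, -24, 0], [0, 0, 0, -30, 0], [0, 0, 0, -36, 0], [0, 0, 0, -44, 0], [0, 0, 0, -65, 0], [0, 0, 0, -95, 0], [0, 0, 0, -125, 0], [0, 0, 0, -140, 0], [0, 0, 0, -140, 0]],
  ],
)

```text
t: 14.3
position: [544.6, -337.0, 220.8]
ee_rot: [3.138, 0.004, 1.757]
contact_force: [0.4, -1.2, -2.1]
opening: 15.3
gripper_force: 58.5
```

Run:
```python
from h import *
y=np.pi/2+.013
go((541.1,68.3,217,y),(542,12.7,217,y),(542.6,-42.8,217,y))
```

```text
t 14.3 at [ 544.6 -337.   220.8] rot [3.1375 0.0045 1.7573] open 15.3 F [ 0.4 -1.2 -2.1]
row [399.   71.7   2.3] turn 0.1735
row [344.2  62.3   2.5] turn 0.1735
row [289.5  52.6   2.7] turn 0.1735
```

Call:
play_rows(
  plan=[
    [[0, 20, 4, 0, 0], [0, 60, 11, 0, 0.03], [0, 105, 19, 0, 0.06], [0, 150, 27, 0, 0.09], [0, 195, 35, 0, 0.12], [0, 240, 44, 0, 0.15], [0, 285, 52, 0, 0.1735], [0, 320, 58, 0, 0.1735], [0, 340, 61.5, 0, 0.1735], [0, 344, 62.3, 0, 0.1735], [0, 344, 62.3, 40, 0.1735], [0, 344, 62.3, 70, 0.1735], [0, 344, 62.3, 80, 0.1735], [0, 344, 62.3, 80, 0.1735], [0, 344, 62.3, 80, 0.1735], [0, 344, 62.3, 80, 0.1735]],
  ],
)

```text
t: 15.9
position: [542.1, 13.2, 139.2]
ee_rot: [3.138, 0.0, 1.583]
contact_force: [0.3, 0.0, -1.3]
opening: 15.5
gripper_force: 58.6
```

Run:
```python
from h import *
go((542,12.7,90,np.pi/2+.013))
im,d,i=grab('wrist','w5.png');P=cloud(d,i);Z=P[...,2]
cv2.imwrite('pics/w5c.png',cv2.resize(im[130:384,140:370],None,fx=2.3,fy=2.3,interpolation=2)[:,:,::-1])
for a,b in((70,82),(82,95),(95,140)):
    m=(abs(P[...,0]-542)<40)&(abs(P[...,1]-12)<35)&(Z>a)&(Z<b)
    if m.sum()>10: 
        q=P[m];print(a,b,m.sum(),q.mean(0).round(1),q.min(0).round(1),q.max(0).round(1))
hole=(abs(P[...,0]-542)<25)&(abs(P[...,1]-12)<85)&(Z<20.5)
n,l,s,c=cv2.connectedComponentsWithStats(hole.astype(np.uint8))
for k in range(1,n):
    if s[k,4]<60: continue
    ys,xs=np.nonzero(l==k)
    q=np.array([onz(i,x,y,23.7)[:2] for x,y in zip(xs,ys)],np.float32);r=cv2.minAreaRect(q)
    print(np.round(c[k],1),s[k],np.round(r[0],1),np.round(r[1],1),round(r[2],1))
```

```text
t 15.9 at [542.1  13.2 139.2] rot [3.1382e+00 3.0000e-04 1.5834e+00] open 15.5 F [ 0.3  0.  -1.3]
row [-0.5 -0.3 49.2] turn -0.0004
95 140 2252 [542.8  30.2 127.9] [525.9  15.7 100.4] [559.9  37.4 140. ]
[254. 130.] [244 115  21  31 552] [541.4  68.2] [24.9 17. ] 87.4
[254.2 185.9] [245 179  19  15 279] [541.8  18.2] [16.5 13.3] 0.7
```

View pics/w5c.png

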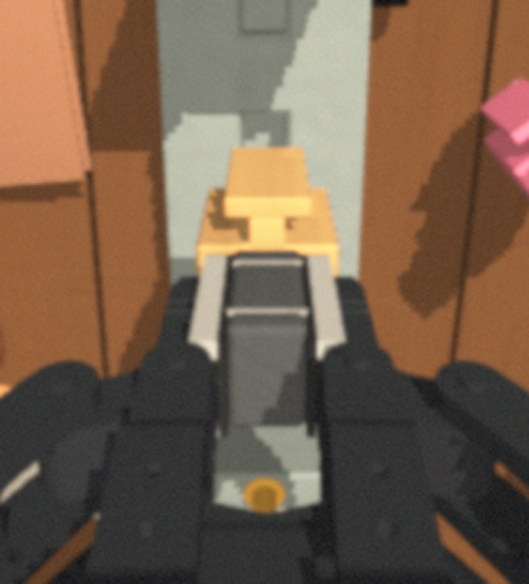

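w5 shows the logger held upright (tongue centre at crop column 267, hole centre at 265), so it sits about 0.7 mm too far +x. I correct and descend.

Call:
play_rows(
  plan=[
    [[0, -0.5, -0.6, 15, 0], [0, -0.5, -0.6, 30, 0], [0, -0.5, -0.6, 42, 0], [0, -0.5, -0.6, 50, 0], [0, -0.5, -0.6, 55, 0], [0, -0.5, -0.6, 55, 0], [0, -0.5, -0.6, 55, 0]],
  ],
)

```text
t: 16.65
position: [540.4, 13.0, 82.3]
ee_rot: [3.141, 0.0, 1.584]
contact_force: [-0.3, -0.6, -1.1]
opening: 14.9
gripper_force: 58.6
```

Run:
```python
from h import *
go((541.8,12.7,63,np.pi/2+.013))
```

```text
t 16.6 at [540.4  13.   82.3] rot [3.1412 0.     1.5838] open 14.9 F [-0.3 -0.6 -1.1]
row [-0.3  1.3 19.3] turn 0.0
```

Call:
play_rows(
  plan=[
    [[0, -0.3, 0.8, 0, 0], [0, -0.3, 0.8, 2, 0], [0, -0.3, 0.8, 4, 0], [0, -0.3, 0.8, 6, 0], [0, -0.3, 0.8, 8, 0], [0, -0.3, 0.8, 9, 0]],
  ],
)

```text
t: 17.25
position: [540.8, 12.7, 72.8]
ee_rot: [-3.141, -0.0, 1.584]
contact_force: [0.3, 0.6, -1.2]
opening: 15.1
gripper_force: 58.6
```

Call:
play_rows(
  plan=[
    [[0, 0, 0, 1.5, 0], [0, 0, 0, 3, 0], [0, 0, 0, 4.5, 0], [0, 0, 0, 6, 0], [0, 0, 0, 7.5, 0], [0, 0, 0, 8.5, 0], [0, 0, 0, 8.5, 0]],
  ],
)

```text
t: 17.95
position: [540.8, 12.7, 64.4]
ee_rot: [-3.141, -0.0, 1.584]
contact_force: [-0.5, -0.2, -0.7]
opening: 15.5
gripper_force: 58.6
```

Call:
play_rows(
  plan=[
    [[0, 0, 0, 0.5, 0], [0, 0, 0, 1, 0], [0, 0, 0, 1.5, 0], [0, 0, 0, 1.5, 0]],
  ],
)

```text
t: 18.35
position: [541.1, 12.7, 63.2]
ee_rot: [3.141, 0.0, 1.584]
contact_force: [0.4, -0.3, -1.3]
opening: 15.4
gripper_force: 58.7
```

Call:
play_rows(
  plan=[
    [[0, 0, 0, 0.5, 0], [0, 0, 0, 1, 0], [0, 0, 0, 1.5, 0], [0, 0, 0, 1.5, 0]],
  ],
)

```text
t: 18.75
position: [541.2, 12.7, 63.2]
ee_rot: [-3.141, 0.0, 1.584]
contact_force: [-4.9, 0.6, 8.0]
opening: 15.5
gripper_force: 60.2
```

Contact is at the expected height, so it is home. I release and go for the second logger.

Call:
play_rows(
  plan=[
    [[1, 0, 0, -1, 0], [1, 0, 0, -1, 0], [1, 0, 0, -1, 0], [1, 0, 0, -1, 0], [1, 0, 0, -20, 0], [1, 0, 0, -60, 0], [1, 0, 0, -105, 0], [1, 0, 0, -150, 0], [1, -45, 0, -150, 0], [1, -90, 0, -150, -0.05], [1, -140, 0, -150, -0.1], [1, -190, 0, -150, -0.15], [1, -240, 0, -150, -0.175], [1, -290, 0, -150, -0.175], [1, -340, 8, -150, -0.175], [1, -390, 16, -150, -0.175], [1, -403, 19, -150, -0.175], [1, -403, 19, -150, -0.175], [1, -403, 19, -150, -0.175], [1, -403, 19, -150, -0.175]],
  ],
)

```text
t: 20.75
position: [565.3, -388.3, 211.5]
ee_rot: [-3.141, -0.001, 1.76]
contact_force: [-0.0, -0.8, 0.3]
opening: 85.4
gripper_force: 0.0
```

```bash
sed -i 's/w4/w6/g' log.py; python3 log.py
python3 - <<'E'
from h import *
go((555,-391.5,63.5,np.pi/2+.188))
E
```

```text
[243.  190.2] ztop 95.9 [ 554.8 -390.6] [15. 23.] 9.9 mean [ 554.9 -390.5   95.6]
rack top 61.7 ((577.4488525390625, -330.62261962890625), (102.18951416015625, 176.9835662841797), 10.167171478271484)
t 20.8 at [ 565.4 -388.3  211.7] rot [-3.1416e+00 -3.0000e-04  1.7605e+00] open 85.7 F [-0.8  0.8  0.5]
row [ 24.8 -10.9  11.8] turn 0.0017
t 20.8 at [ 565.4 -388.3  211.7] rot [-3.1416e+00 -3.0000e-04  1.7605e+00] open 85.7 F [-0.8  0.8  0.5]
row [ -1.2 -10.8 148.2] turn 0.0017
```

Call:
play_rows(
  plan=[
    [[1, -0.7, -11, 40, 0.002], [1, -0.7, -11, 80, 0.002], [1, -0.7, -11, 105, 0.002], [1, -0.7, -11, 125, 0.002], [1, -0.7, -11, 138, 0.002], [1, -0.7, -11, 144, 0.002], [1, -0.7, -11, 147, 0.002], [1, -0.7, -11, 147, 0.002], [1, -0.7, -11, 147, 0.002], [1, -0.7, -11, 147, 0.002]],
  ],
)

```text
t: 21.8
position: [555.2, -393.3, 65.9]
ee_rot: [3.14, 0.002, 1.757]
contact_force: [0.1, 0.3, 0.7]
opening: 86.0
gripper_force: 0.0
```

Run:
```python
from h import *
go((554.8,-391,63.5,np.pi/2+.188))
```

```text
t 21.8 at [ 555.2 -393.3   65.9] rot [3.1403e+00 1.6000e-03 1.7568e+00] open 86.0 F [0.1 0.3 0.7]
row [2.3 0.  2.4] turn -0.002
```

Call:
play_rows(
  plan=[
    [[1, 1.8, 0, 1.8, 0], [1, 1.8, 0, 1.8, 0], [1, 1.8, 0, 1.8, 0], [0, 1.8, 0, 1.8, 0], [0, 1.8, 0, 1.8, 0], [0, 1.8, 0, 1.8, 0], [0, 1.8, 0, 1.8, 0], [0, 1.8, 0, 1.8, 0], [0, 1.8, 0, 1.8, 0], [0, 1.8, 0, 1.8, 0], [0, 1.8, 0, 1.8, 0]],
  ],
)

```text
t: 22.9
position: [554.3, -391.0, 62.9]
ee_rot: [3.141, 0.0, 1.757]
contact_force: [-0.5, -0.8, 0.7]
opening: 15.0
gripper_force: 58.5
```

Call:
play_rows(
  plan=[
    [[0, 0, 0, -3, 0], [0, 0, 0, -6, 0], [0, 0, 0, -10, 0], [0, 0, 0, -14, 0]],
  ],
)

```text
t: 23.3
position: [554.2, -391.0, 77.1]
ee_rot: [-3.142, -0.0, 1.757]
contact_force: [0.1, -0.0, -0.8]
opening: 15.1
gripper_force: 58.4
```

Call:
play_rows(
  plan=[
    [[0, 0, 0, -6, 0], [0, 0, 0, -12, 0], [0, 0, 0, -18, 0], [0, 0, 0, -24, 0], [0, 0, 0, -30, 0], [0, 0, 0, -36, 0], [0, 0, 0, -44, 0], [0, 0, 0, -65, 0], [0, 0, 0, -95, 0], [0, 0, 0, -125, 0], [0, 0, 0, -140, 0], [0, 0, 0, -140, 0]],
  ],
)

```text
t: 24.5
position: [555.5, -392.0, 220.7]
ee_rot: [3.138, 0.005, 1.757]
contact_force: [0.4, 0.2, -0.2]
opening: 15.1
gripper_force: 58.5
```

Run:
```python
from h import *
y=np.pi/2+.013
go((542,-43,220,y))
```

```text
t 24.5 at [ 555.5 -392.   220.7] rot [3.1376 0.0048 1.7568] open 15.1 F [ 0.4  0.2 -0.2]
row [345.5  51.3  -0.7] turn 0.173
```

Call:
play_rows(
  plan=[
    [[0, 20, 3, 0, 0], [0, 60, 9, 0, 0.03], [0, 105, 15, 0, 0.06], [0, 150, 22, 0, 0.09], [0, 195, 29, 0, 0.12], [0, 240, 36, 0, 0.15], [0, 285, 43, 0, 0.173], [0, 320, 48, 0, 0.173], [0, 340, 51, 0, 0.173], [0, 345.5, 51.3, 0, 0.173], [0, 345.5, 51.3, 0, 0.173], [0, 345.5, 51.3, 40, 0.173], [0, 345.5, 51.3, 70, 0.173], [0, 345.5, 51.3, 80, 0.173], [0, 345.5, 51.3, 80, 0.173], [0, 345.5, 51.3, 80, 0.173], [0, 345.5, 51.3, 80, 0.173]],
  ],
)

```text
t: 26.2
position: [542.1, -42.6, 139.0]
ee_rot: [3.138, 0.001, 1.583]
contact_force: [0.5, -0.8, -0.9]
opening: 15.3
gripper_force: 58.6
```

Run:
```python
from h import *
go((541.4,-42.8,82,np.pi/2+.013))
im,d,i=grab('wrist','w7.png');P=cloud(d,i);Z=P[...,2]
m=(abs(P[...,0]-542)<40)&(abs(P[...,1]+43)<35)&(Z>97)&(Z<112)
q=P[m];print(m.sum(),np.percentile(q,[1,99],axis=0).round(1))
cv2.imwrite('pics/w7c.png',cv2.resize(im[80:340,140:370],None,fx=2.3,fy=2.3,interpolation=2)[:,:,::-1])
```

```text
t 26.2 at [542.1 -42.6 139. ] rot [3.1381e+00 7.0000e-04 1.5833e+00] open 15.3 F [ 0.5 -0.8 -0.9]
row [-0.2 -0.9 57. ] turn -0.0005
290 [[526.5 -31.9 100.2]
 [559.4 -18.7 111.9]]
```

View pics/w7c.png

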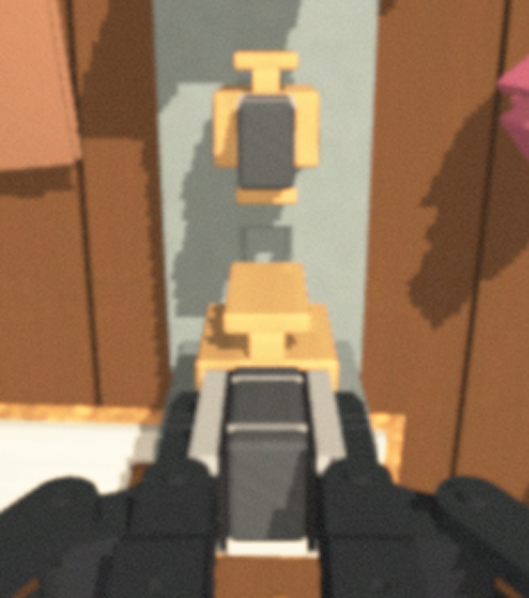

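w7 shows logger 1 upright in the middle socket (crop 266,140). The next hole (crop 267,243) is aligned with the held logger (267).

Call:
play_rows(
  plan=[
    [[0, -0.2, 0.2, 15, 0], [0, -0.2, 0.2, 30, 0], [0, -0.2, 0.2, 42, 0], [0, -0.2, 0.2, 50, 0], [0, -0.2, 0.2, 55, 0], [0, -0.2, 0.2, 55, 0], [0, -0.2, 0.2, 55, 0]],
  ],
)

```text
t: 26.95
position: [541.2, -42.2, 82.0]
ee_rot: [3.141, 0.0, 1.584]
contact_force: [-0.2, -0.1, -0.7]
opening: 15.6
gripper_force: 58.6
```

Call:
play_rows(
  plan=[
    [[0, -0.7, 0.5, 0, 0], [0, -0.7, 0.5, 2, 0], [0, -0.7, 0.5, 4, 0], [0, -0.7, 0.5, 6, 0], [0, -0.7, 0.5, 8, 0], [0, -0.7, 0.5, 9, 0]],
  ],
)

```text
t: 27.55
position: [541.3, -42.8, 72.5]
ee_rot: [-3.141, -0.0, 1.584]
contact_force: [-0.2, 0.6, -0.6]
opening: 15.2
gripper_force: 58.6
```

Call:
play_rows(
  plan=[
    [[0, 0, 0, 1.5, 0], [0, 0, 0, 3, 0], [0, 0, 0, 4.5, 0], [0, 0, 0, 6, 0], [0, 0, 0, 7.5, 0], [0, 0, 0, 8.5, 0], [0, 0, 0, 8.5, 0]],
  ],
)

```text
t: 28.25
position: [541.3, -42.8, 64.1]
ee_rot: [-3.141, -0.0, 1.584]
contact_force: [0.7, -0.1, -0.9]
opening: 15.1
gripper_force: 58.6
```

Call:
play_rows(
  plan=[
    [[0, 0, 0, 0.5, 0], [0, 0, 0, 1, 0], [0, 0, 0, 1.5, 0], [0, 0, 0, 2, 0], [0, 0, 0, 2, 0]],
  ],
)

```text
t: 28.75
position: [541.6, -42.9, 62.9]
ee_rot: [-3.142, -0.0, 1.584]
contact_force: [-2.4, -0.2, 3.8]
opening: 15.2
gripper_force: 59.2
```

Call:
play_rows(
  plan=[
    [[1, 0, 0, 0, 0], [1, 0, 0, 0, 0], [1, 0, 0, 0, 0], [1, 0, 0, 0, 0], [1, 0, 0, -20, 0], [1, 0, 0, -60, 0], [1, 0, 0, -105, 0], [1, 0, 0, -150, 0], [1, -20, -20, -190, 0], [1, -40, -40, -230, 0], [1, -62, -52, -237, 0], [1, -62, -52, -237, 0], [1, -62, -52, -237, 0], [1, -62, -52, -237, 0]],
  ],
)

```text
t: 30.15
position: [490.0, -104.8, 297.7]
ee_rot: [-3.139, -0.001, 1.584]
contact_force: [0.3, -0.6, 0.1]
opening: 85.4
gripper_force: 0.0
```

```bash
cat > cov.py <<'E'
from h import *
import sys
im,d,i=grab('wrist','w8.png');P=cloud(d,i);Z=P[...,2]
hsv=cv2.cvtColor(im,cv2.COLOR_RGB2HSV)
N=(abs(P[...,0]-489)<180)&(abs(P[...,1]+169)<110)
m=(N&(hsv[...,1]<50)&(hsv[...,2]>140)&(Z>2)&(Z<20)).astype(np.uint8)
n,l,s,c=cv2.connectedComponentsWithStats(m);k=1+np.argmax(s[1:,4]);p=P[l==k];r=cv2.minAreaRect(p[:,:2].astype(np.float32));print('plate z',np.median(p[:,2]).round(1),r)
b=N&(Z>36)&(Z<52)
q=P[b];r=cv2.minAreaRect(q[:,:2].astype(np.float32));print('bar z',np.median(q[:,2]).round(1),r)
go((489,-169,200,np.pi/2))
E
python3 cov.py
```

```text
plate z 8.8 ((489.4280700683594, -167.8109893798828), (69.90963745117188, 218.25103759765625), 88.85093688964844)
bar z 44.9 ((514.5900268554688, -123.50946044921875), (154.53726196289062, 257.6164855957031), 35.206146240234375)
t 30.2 at [ 490.1 -104.7  297.6] rot [-3.1389e+00 -1.3000e-03  1.5846e+00] open 85.4 F [-0.4  0.3 -0.2]
row [-64.4  -1.7  97.5] turn 0.0138
```

View pics/w8.png

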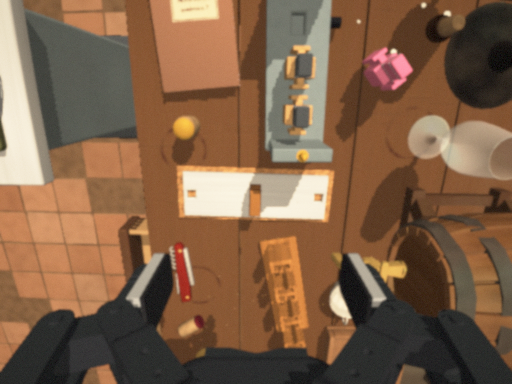

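w8 shows both loggers home (px (300,66), (299,116)), the rack empty, and the cover flat on the mat at (255,195), not displaced. I regrasp it.

Call:
play_rows(
  plan=[
    [[1, -40, -2, 30, 0.033], [1, -65, -2, 70, 0.033], [1, -65, -2, 115, 0.033], [1, -65, -2, 160, 0.033], [1, -65, -2, 200, 0.033], [1, -65, -2, 240, 0.033], [1, -65, -2, 260, 0.033], [1, -65, -2, 272, 0.033], [1, -65, -2, 278, 0.033], [1, -65, -2, 278, 0.033], [1, -65, -2, 278, 0.033]],
  ],
)

```text
t: 31.3
position: [490.2, -170.9, 22.6]
ee_rot: [3.14, 0.001, 1.551]
contact_force: [-0.3, -0.2, 0.0]
opening: 85.5
gripper_force: 0.0
```

Run:
```python
from h import *
go((488.5,-169.8,16,1.552))
```

```text
t 31.3 at [ 490.2 -170.9   22.6] rot [3.1395e+00 9.0000e-04 1.5511e+00] open 85.5 F [-0.3 -0.2  0. ]
row [ 1.  -1.7  6.6] turn -0.0009
```

Call:
play_rows(
  plan=[
    [[1, 1, -1, 3, 0], [1, 1, -1, 6, 0], [1, 1, -1, 6, 0], [1, 1, -1, 6, 0], [0, 1, -1, 6, 0], [0, 1, -1, 6, 0], [0, 1, -1, 6, 0], [0, 1, -1, 6, 0], [0, 1, -1, 6, 0], [0, 1, -1, 6, 0], [0, 1, -1, 6, 0], [0, 1, -1, 6, 0]],
  ],
)

```text
t: 32.5
position: [488.3, -169.6, 15.5]
ee_rot: [3.141, 0.0, 1.551]
contact_force: [1.4, 0.9, 1.1]
opening: 15.2
gripper_force: 60.3
```

Call:
play_rows(
  plan=[
    [[0, 0, 0, -3, 0], [0, 0, 0, -10, 0], [0, 0, 0, -40, 0], [0, 0, 0, -85, 0], [0, 0, 0, -130, 0], [0, 0, 0, -170, 0], [0, 0, 0, -190, 0], [0, 45, 13, -190, -0.15], [0, 90, 25, -190, -0.3], [0, 135, 38, -190, -0.45], [0, 182, 51, -190, -0.6], [0, 182, 51, -190, -0.75], [0, 182, 51, -190, -0.9], [0, 182, 51, -190, -1.05], [0, 182, 51, -190, -1.2], [0, 182, 51, -190, -1.35], [0, 182, 51, -190, -1.5], [0, 182, 51, -190, -1.601], [0, 182, 51, -190, -1.601], [0, 182, 51, -190, -1.601]],
  ],
)

```text
t: 34.5
position: [542.4, 11.4, 205.2]
ee_rot: [3.142, -0.001, -3.134]
contact_force: [0.1, -0.5, -2.8]
opening: 15.1
gripper_force: 59.9
```

Run:
```python
from h import *
go((542.6,11,145,3.152))
```

```text
t 34.5 at [542.4  11.4 205.2] rot [ 3.1416e+00 -5.0000e-04 -3.1336e+00] open 15.1 F [ 0.1 -0.5 -2.8]
row [-0.2 -0.5 60.2] turn -0.0024
```

Call:
play_rows(
  plan=[
    [[0, 0, -0.5, 25, -0.002], [0, 0, -0.5, 45, -0.002], [0, 0, -0.5, 57, -0.002], [0, 0, -0.5, 60, -0.002], [0, 0, -0.5, 60, -0.002], [0, 0, -0.5, 60, -0.002]],
  ],
)

```text
t: 35.1
position: [543.5, 10.9, 146.5]
ee_rot: [-3.141, 0.002, -3.13]
contact_force: [-0.3, 0.4, -2.3]
opening: 14.9
gripper_force: 60.0
```

Run:
```python
from h import *
im,d,i=grab('wrist','w9.png');P=cloud(d,i);Z=P[...,2]
go((542.6,11,116,3.152))
m=(abs(P[...,0]-542)<60)&(abs(P[...,1]-12)<130)&(abs(Z-136)<6)
q=P[m];r=cv2.minAreaRect(q[:,:2].astype(np.float32));print('plate',np.median(q[:,2]).round(1),r)
for s in(1,-1):
    w=(abs(P[...,0]-542)<16)&(abs(P[...,1]-12-98*s)<16)&((Z<131)|np.isnan(Z))
    ys,xs=np.nonzero(w); u=np.array([onz(i,x,y,135.5)[:2] for x,y in zip(xs,ys)],np.float32)
    print(s,len(xs),xs.mean(),ys.mean(),cv2.minAreaRect(u)); 
    pz=P[w];pz=pz[pz[:,2]>112];print(len(pz),pz.mean(0) if len(pz) else '')
a=im[60:260,0:512];print(a.shape);cv2.imwrite('pics/w9c.png',cv2.resize(a,(800,312),interpolation=2)[:,:,::-1])
```

```text
t 35.1 at [543.7  10.9 146.7] rot [-3.1414e+00  2.4000e-03 -3.1296e+00] open 15.0 F [-0.4 -0.4 -2.1]
row [ 1.1  0.1 30.7] turn 0.0016
plate 139.8 ((543.5862426757812, 11.721145629882812), (71.3770751953125, 221.67617797851562), 0.5975494980812073)
1 319 354.7492163009404 179.78369905956112 ((502.9247741699219, 67.06292724609375), (8.958197593688965, 16.296018600463867), 0.7479483485221863)
0 
-1 367 155.25885558583107 178.52043596730246 ((505.80694580078125, -44.05492401123047), (7.774989604949951, 21.059358596801758), 34.93315124511719)
0 
(200, 512, 3)
```

View pics/w9c.png

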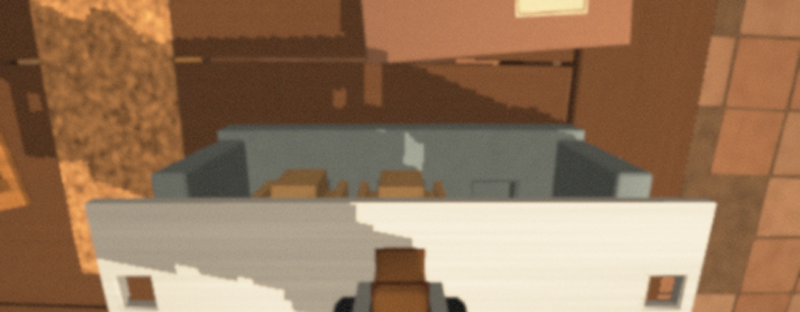

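Call:
play_rows(
  plan=[
    [[0, 1.8, 0.9, 4, -0.003], [0, 1.8, 0.9, 8, -0.003], [0, 1.8, 0.9, 10, -0.003], [0, 1.8, 0.9, 10, -0.003], [0, 1.8, 0.9, 10, -0.003]],
  ],
)

```text
t: 35.65
position: [540.9, 11.8, 135.2]
ee_rot: [3.142, -0.0, -3.126]
contact_force: [0.4, 0.2, -3.4]
opening: 15.2
gripper_force: 60.0
```

Run:
```python
from h import *
im,d,i=grab('wrist');P=cloud(d,i);Z=P[...,2]
go((541.9,11.8,116,3.155))
m=(abs(P[...,0]-542)<60)&(abs(P[...,1]-12)<130)&(Z>122)&(Z<137)&(cv2.cvtColor(im,cv2.COLOR_RGB2HSV)[...,1]<60)
q=P[m];r=cv2.minAreaRect(q[:,:2].astype(np.float32));print('plate',np.median(q[:,2]).round(1),r)
```

```text
t 35.7 at [541.   11.8 135.4] rot [-3.1416e+00  1.0000e-04 -3.1264e+00] open 14.9 F [ 0.5  0.3 -1.8]
row [-0.9 -0.  19.4] turn 0.0018
plate 128.5 ((540.8117065429688, 12.938758850097656), (70.974609375, 221.50155639648438), 0.9024545550346375)
```

Call:
play_rows(
  plan=[
    [[0, -1, -0.2, 0, 0.002], [0, -1, -0.2, 2, 0.002], [0, -1, -0.2, 4, 0.002], [0, -1, -0.2, 6, 0.002], [0, -1, -0.2, 8, 0.002], [0, -1, -0.2, 10, 0.002]],
  ],
)

```text
t: 36.3
position: [541.9, 11.6, 125.1]
ee_rot: [3.142, -0.0, -3.128]
contact_force: [-0.8, -0.2, -2.6]
opening: 14.9
gripper_force: 60.0
```

Both pins are in the holes with no force, so I keep lowering.

Call:
play_rows(
  plan=[
    [[0, 0, 0, 2, 0], [0, 0, 0, 4, 0], [0, 0, 0, 6, 0], [0, 0, 0, 7, 0], [0, 0, 0, 8, 0], [0, 0, 0, 8.5, 0], [0, 0, 0, 8.5, 0]],
  ],
)

```text
t: 37.0
position: [541.9, 11.6, 116.8]
ee_rot: [3.142, -0.0, -3.128]
contact_force: [0.4, 0.1, -2.0]
opening: 14.9
gripper_force: 60.0
```

Call:
play_rows(
  plan=[
    [[0, 0, 0, 0.5, 0], [0, 0, 0, 0.9, 0], [0, 0, 0, 1.2, 0], [0, 0, 0, 1.2, 0]],
  ],
)

```text
t: 37.4
position: [542.1, 11.6, 116.5]
ee_rot: [-3.142, 0.0, -3.128]
contact_force: [-3.8, -0.7, 5.1]
opening: 14.8
gripper_force: 60.8
```

Seated. I release, rise, and check.

Call:
play_rows(
  plan=[
    [[1, 0, 0, 0, 0], [1, 0, 0, 0, 0], [1, 0, 0, 0, 0], [1, 0, 0, 0, 0], [1, 0, 0, -5, 0], [1, 0, 0, -30, 0], [1, 0, 0, -75, 0], [1, 10, 0, -120, 0], [1, 25, 0, -165, 0], [1, 43, 0, -210, 0], [1, 43, 0, -214, 0], [1, 43, 0, -214, 0], [1, 43, 0, -214, 0]],
  ],
)

```text
t: 38.7
position: [498.6, 11.1, 328.2]
ee_rot: [3.141, -0.002, -3.128]
contact_force: [-0.2, -0.7, -0.4]
opening: 85.4
gripper_force: 0.0
```

Run:
```python
from h import *
im,d,i=grab('wrist','w10.png');P=cloud(d,i)
N=(abs(P[...,0]-542)<70)&(abs(P[...,1]-12)<130);Z=P[...,2]
for n,m in(('cover',N&(abs(Z-110)<4)),('bar',N&(abs(Z-146)<4))):
    p=P[m];r=cv2.minAreaRect(p[:,:2].astype(np.float32));print(n,np.median(p[:,2]).round(1),r)
p=P[N&(abs(Z-110)<4)]
A=np.c_[p[:,:2]-[542,12],np.ones(len(p))];print('slope',np.linalg.lstsq(A,p[:,2],rcond=None)[0])
for s in(1,-1):
  q=P[N&(Z>114)&(Z<124)&((P[...,1]-12)*s>80)];print('pin',len(q),q.mean(0).round(1))
go((542,12,330,np.pi))
```

```text
cover 109.8 ((541.9945678710938, 12.768180847167969), (70.34162139892578, 219.93849182128906), 0.7595466375350952)
bar 145.4 ((541.5060424804688, 12.346704483032227), (39.2324333190918, 15.62804889678955), 0.4081857204437256)
slope [3.07032130e-03 1.95010483e-04 1.09745466e+02]
pin 30 [540.  109.2 117.2]
pin 24 [542.6 -85.4 116.9]
t 38.8 at [498.4  11.1 327.4] rot [ 3.1412 -0.0035 -3.1284] open 85.2 F [-0.3 -0.5 -1.4]
row [-43.6   0.3  -2.8] turn 0.0132
```

View pics/w10.png

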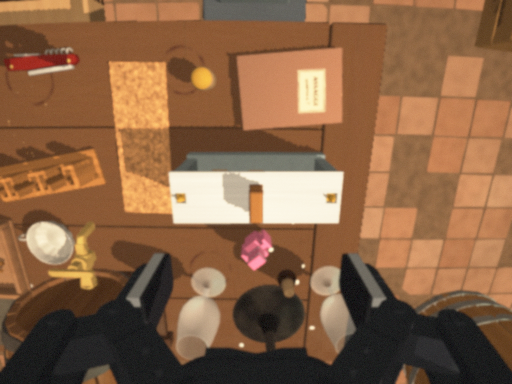

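w10 shows the cover flat on the station with both pins through its holes (px (180,198), (331,198)), at the same pose and height as at the start. The rack is empty.

```bash
python3 -c "
from cell import arm
print(arm.finish_job())"
```

```text
the job is handed in; nothing more can be done
None
```

Job handed in at about 39 s: both loggers that were there are plugged fully home, the cover is seated flat again with both pins through its holes, and the arm touched nothing else on the table.

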